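# Turn the tube rotator's wheel to its loading position

### The arm

A 6-joint arm with a two-finger parallel gripper is mounted at the origin on the work surface; the furniture and walls round the work are solid. World frame = base frame: x ahead of the robot, y to its left, z up, the work surface at z = 0. Lengths are in m, angles in rad, forces in N, time in s.
With the tool pointing down it reaches from about 0.35 to 0.875 m from the base axis. Payload 4.2 kg.
Tool frame: the origin (TCP) lies at the very end of the fingers, on their centre line; the grasp point (between the pads) lies 19 mm behind it (grip_depth is the distance from the TCP to the grasp point, in m); z points along the fingers, y is the line along which they close (so a half turn about z gives the same grasp; the last joint's range is limited). The gripper opens to 85 mm and grips with 20 to 120 N. Pads are 22 mm wide; open, the fingers measure 114 mm over their backs; the gripper's body (76 mm by 85 mm) begins 54 mm behind the grasp point. The pads swing forward as they close: fully open they stand 13 mm farther back than shut.
Start: joints at [1.372, 0.385, 0.008, 0, -1.194, -0.259], TCP at [0.276, 0.561, 0.231] pointing down, gripper open.
Joint ranges: [-3.14, 3.14], [-1.21, 2.06], [-1.07, 1.41], [-3.16, 2.05], [-2.99, -0.16], [-3.1, 3.1]. Speed limits (rad/s): [2.79, 2.79, 3.14, 3.14, 3.14, 3.14].

### API

Orientations are given as a rotation vector (axis times angle).
In Python, from station import * gives the robot as it stands. The module is installed in compiled form; this text tells all that it offers.
- The arm moves only by the tool jog_arm, never from a script. Its argument "steps" is a list of rows, each an object of numbers: "claw": the opening, from 0 (shut) to 1 (fully open); "tx", "ty", "tz": the shift along the tool's x, y, z in mm; "ax", "ay", "az": the turn, a rotation vector about the tool's x, y, z in rad. A call has exactly 10 rows; each row is the pose to reach, as a shift and turn from the pose commanded when the call began, along the tool's axes at that moment; what a row does not reach only later rows make up. A row lasts 1/8 s, in which the tool goes at most 62.5 mm and 10.7 degrees, less where a joint would pass 70% of its speed; a pose out of reach is approached as far as the arm can. A call with a gripper value outside its range is refused whole. The fingers move at their own pace and stop on an object; the grip force is fixed at half the most. Time passes only in rows, so rows that repeat a pose let the fingers close, or fill a call up. It gives the time, the measured TCP pose, the force, the opening and the grip force at its end, in the units of the state.
- sense(): the state, without advancing time (a new reading comes with each control period).
- camera(name): name is "scene" or "side" or "wrist"; returns a dict with "img" (384x512x3 uint8, red, green, blue), "mtx" (3x3 intrinsics, pixels), "rvec" (rotation vector, rad) and "tvec" (3), from world to camera coordinates, as OpenCV has them. Camera axes: x right, y down, z forward; pixel columns grow to the right and rows downward; lengths in m; the calibration is good to about 2 mm. A picture is of the moment at which its call begins. There is no depth.
- hand_in(): hands the job in; it is judged then, once.
The state is a dict: "clock": time; "qpos": joint angles; "joint_velocities": joint speeds; "joint_efforts": joint torques, N m; "position": TCP position; "eef_rot": TCP orientation; "wrist_force": force on the tool from outside, world axes, zero at the start; "ft_torque": the same for the moment, N m; "grip_width": finger opening in m; "finger_force": force on a finger pad.
Only numpy, scipy, OpenCV 4.12 (cv2) and the standard library are available. Lean on these libraries where they do the work, as an engineer would, in place of code of your own. Each camera call takes 0.05 s, during which the arm holds its last target. There are 200 camera calls.

### The job

Bring the tube rotator to its loading position: with the closed fingers, gently push one spoke of its wheel after another, either way round, until the red pin at the end of one spoke points straight up, and leave the wheel standing still like that. Push only: do not lift or shove the rotator, and leave the other things on the bench where they are.

Things in the scene. Friction and masses are not known exactly. Their poses are not given: they have to be found in the camera images.
- rotator: White stand of the tube rotator, 2.5 kg, loose on rubber feet. Origin on the bench, z up. Base plate 170 x 160 mm (x, y), centred at x = -5 mm, top at 22 mm; column 62 x 74 mm, x = -9 to 53 mm, top at 204 mm. The upright wheel stands ahead of the column and faces the stand's -x: axle parallel to the stand's x and 165 mm above the bench, wheel mid-plane at x = -55 mm.
- wheel (a joint): Angle of the wheel, rad. 0 = red pin straight up; positive = turned clockwise seen from its front (the side with the clips), the pin leaning to the stand's -y side. No stops or detents; even drag of about 0.05 N m, so it stays where it is left. May read more than pi.
- hub (a point): Centre of the wheel, on the axle in its mid-plane. Hub disc 48 mm across, 18 mm thick. Six straight spokes 60 degrees apart, no rim: bars 12 x 12 mm in section, ending 110 mm from the centre. Blue open tube clips on their front faces, 84 to 104 mm out, up to 25 mm ahead of the mid-plane (not solid). Frame turns with the wheel: x = axle (the stand's x), z = along the red spoke.
- pin_tip (a point): Outer end of the red pin: a 10 mm thick round pin that continues one spoke outward, from 110 to 135 mm from the wheel's centre. The outer 40 mm of that spoke are red too. Frame turns with the wheel: z points outward along the red spoke.
- tube_rack: Coated wire tube rack, 82 x 154 x 65 mm, bystander; origin at the centre of its underside.
- tube_1: Blue-capped 50 ml tube standing in the rack, 34 mm across, 116 mm tall, bystander; origin at its foot.
- tip_box: Blue pipette tip box with closed clear lid, 90 x 122 x 68 mm, bystander; origin at the centre of its underside.
- bottle_red: Small red-capped bottle, 48 mm across, 97 mm tall, bystander; origin at its foot.
- petri: Closed petri dish, 91 mm across, 15 mm high, bystander; origin at the centre of its underside.
- timer: White lab timer, 62 x 62 x 18 mm, bystander; origin at the centre of its underside.

How it is judged:
On the way, in this order (a step that is already met when the one before it is completed fails the run):
1. the fingers push a spoke of the wheel while the pin still points sideways or down (contact force between the fingers and rotator above 0.2 N and angle between pin_tip's own z axis and vertical above 1.1 rad).
2. the pin is brought into the upper third of the turn (angle between pin_tip's own z axis and vertical below 1 rad).
At the end, for the whole second after the job is handed in: The red pin points straight up within 0.12 rad (7 degrees), the wheel is still, the stand is upright within 25 mm of where it stood, and every bystander is within 25 mm of where it stood (angle between pin_tip's own z axis and vertical below 0.12 rad and velocity of joint wheel between -0.05 and 0.05 rad/s and angle between rotator's own z axis and vertical below 0.05 rad and distance of each of rotator, tube_rack, tube_1, tip_box, bottle_red, petri, timer from where it was at the start of the episode below 0.025 m); the robot touches nothing.
It fails at once if the rotator is lifted, tipped or shoved by more than 25 mm (distance of rotator from where it was at the start of the episode above 0.025 m or height (world z) of rotator above 0.01 m or angle between rotator's own z axis and vertical above 0.12 rad).
It fails at once if the wheel is forced or pinched: more than 45 N between the fingers and the rotator (contact force between the fingers and rotator above 45 N).
It fails at once if a bystander is lifted or displaced by more than 25 mm (distance of any of tube_rack, tube_1, tip_box, bottle_red, petri, timer from where it was at the start of the episode above 0.025 m).
It also fails if it takes over 61 s, if anything falls off the work surface, if the arm or the gripper's body presses on something with over 40 N, if the wrist force passes 120 N, or if a joint passes its speed limit or range.

## Working session

There is one attempt and no reset: what is moved stays moved. The work goes in short steps, Python scripts to look and compute and a tool call to move; the robot and the scene stay as the last step left them, time stands still between calls to the robot, and variables do not carry over. Pictures are saved under pics/ and viewed, at most 10 in all, crops included, and the job is handed in when it is done.

Besides the shell and the picture viewer there is one more tool, called after "Call:" as a command line: name --argument value ..., lists and objects as JSON in quotes. jog_arm: Moves the arm, as the interface text tells. Its arguments: {"type":"object","properties":{"steps":{"type":"array","items":{"type":"object","properties":{"claw":{"type":"number"},"tx":{"type":"number"},"ty":{"type":"number"},"tz":{"type":"number"},"ax":{"type":"number"},"ay":{"type":"number"},"az":{"type":"number"}}}}},"required":["steps"]}

```bash
mkdir -p pics; python3 - <<'E'
from station import *
import cv2,numpy as np
ims=[]
for n in("scene","side"):
    c=camera(n); cv2.imwrite(f"pics/{n}0.png",c["img"][:,:,::-1]); 
    R=cv2.Rodrigues(np.array(c["rvec"]))[0]; print(n,c["mtx"],-R.T@np.array(c["tvec"]).ravel(),R[2])
s=sense();print(s)
E
```

```text
scene [[392.89444402   0.         262.95590632]
 [  0.         392.89444402 190.41500499]
 [  0.           0.           1.        ]] [-0.18098567 -0.91254046  0.86459329] [ 0.56541538  0.58123366 -0.58521183]
side [[415.96949191   0.         253.36637404]
 [  0.         415.96949191 184.7216943 ]
 [  0.           0.           1.        ]] [0.36968931 0.71683804 0.77872343] [ 0.0774269  -0.86082475 -0.50297696]
{'clock': 0.1, 'qpos': array([ 1.37160690e+00,  3.85467191e-01,  6.74717348e-03, -3.73594746e-04,
       -1.19398579e+00, -2.58608961e-01]), 'joint_velocities': array([ 0.00162161, -0.00234027,  0.00174021,  0.00123543,  0.00052521,
       -0.00119117]), 'joint_efforts': array([-2.06087261e-04, -3.93320167e+01,  1.88927221e+01,  4.19786721e+00,
       -2.58888482e-03,  3.56262795e-06]), 'position': array([0.27599956, 0.56018102, 0.23034161]), 'eef_rot': array([ 3.05773173e+00, -7.12620108e-01, -4.55846106e-04]), 'wrist_force': array([-0.3256198 ,  0.15823609, -0.23234581]), 'ft_torque': array([ 0.06094289, -0.01719717, -0.05844493]), 'finger_force': 0.0, 'grip_width': 0.08555612113950128}
```

View pics/scene0.png

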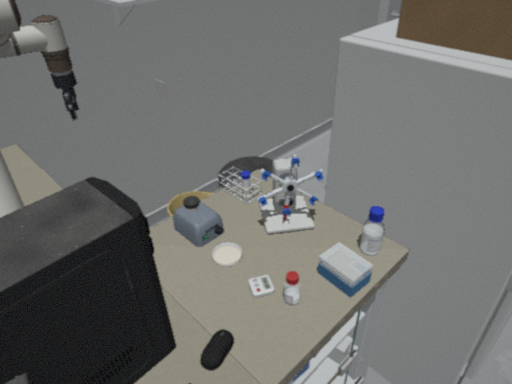

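View pics/side0.png

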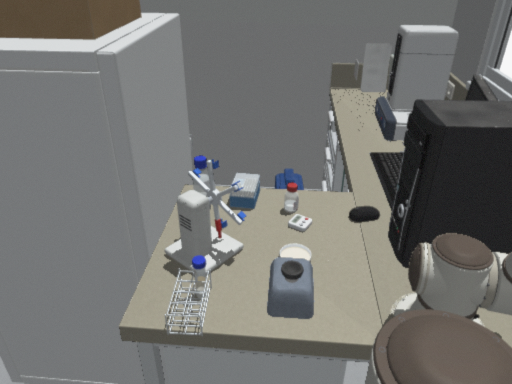

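The scene view shows the wheel hub at about (290,187) facing the camera, with blue clips around it. The red pin is near (286,217), pointing down. The side view shows the stand from behind at about (200,230). I'll enlarge both next.

```bash
python3 - <<'E'
import cv2,numpy as np
a=cv2.imread("pics/scene0.png")[145:245,240:340]; b=cv2.imread("pics/side0.png")[150:280,150:260]
a=cv2.resize(a,(400,400),interpolation=cv2.INTER_CUBIC);b=cv2.resize(b,(338,400),interpolation=cv2.INTER_CUBIC)
cv2.imwrite("pics/z0.png",np.hstack([a,b]))
E
```

```text
(no output)
```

View pics/z0.png

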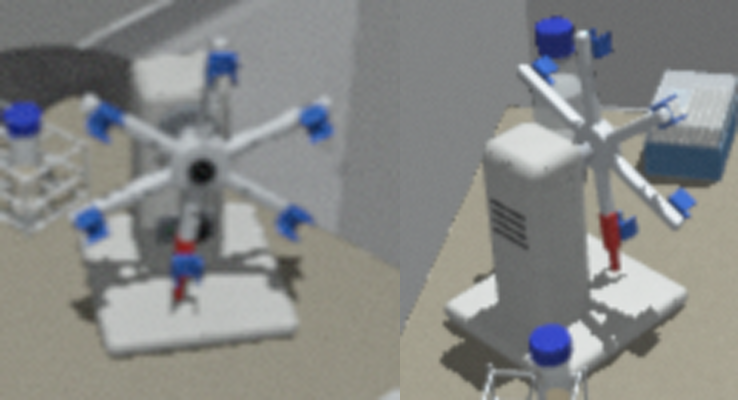

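The enlarged crops show the hub at scene (290.5,188) and side (214.4,195.5). The pin tip is at scene (284.5,220) and side (220.3,237.8), pointing nearly straight down. I'll triangulate these points.

```bash
cat > h.py <<'E'
import cv2,numpy as np
from station import *
def P(c):
    R=cv2.Rodrigues(np.array(c["rvec"],float))[0]; return c["mtx"]@np.c_[R,np.array(c["tvec"]).reshape(3,1)]
def tri(Pa,Pb,a,b):
    X=cv2.triangulatePoints(Pa,Pb,np.array(a,float).reshape(2,1),np.array(b,float).reshape(2,1)); return (X[:3]/X[3]).ravel()
def plane(Pm,uv,z):
    A=np.c_[Pm[:,0],Pm[:,1],-np.array([*uv,1])]; return np.linalg.solve(A,-(Pm[:,2]*z+Pm[:,3]))[:2]
E
python3 - <<'E'
from h import *
np.set_printoptions(precision=4,suppress=True)
A=P(camera("scene"));B=P(camera("side"))
H=tri(A,B,(290.5,187.5),(214.4,195.5));T=tri(A,B,(284.5,220),(220.3,237.8));U=tri(A,B,(294.8,156.3),(209.6,161.4))
print(H,T,U)
for n,M,uv in(("hub plane A",A,(290,187.5)),("B",B,(214.4,195.5))): print(n,plane(M,uv,.165))
for n,M,uv in(("Lfront A",A,(268,230)),("Rfront A",A,(314,226)),("front-right B",B,(243,245)),("left B",B,(165.6,249))): print(n,plane(M,uv,.018))
for n,uv in(("bottle_blue",(376,212)),): print(n,plane(A,uv,.15))
print(plane(A,(346,275),0.02),"tipbox",plane(A,(292,298),0),"bottle_red",plane(A,(227,254),0.01),"petri",plane(A,(262,286),.01),"timer",plane(A,(246,176),.116),"tube")
E
```

```text
[ 0.5676 -0.2659  0.163 ] [ 0.5559 -0.2512  0.0283] [ 0.5774 -0.2689  0.2698]
hub plane A [ 0.5631 -0.2669]
B [ 0.5677 -0.2636]
Lfront A [ 0.4939 -0.2381]
Rfront A [ 0.6119 -0.3324]
front-right B [ 0.4854 -0.2349]
left B [ 0.7048 -0.1965]
bottle_blue [ 0.6586 -0.512 ]
[ 0.5092 -0.531 ] tipbox [ 0.3556 -0.4652] bottle_red [ 0.3356 -0.2186] petri [ 0.3222 -0.3832] timer [ 0.5618 -0.067 ] tube
```

Call:
jog_arm --steps '[{"claw":0,"tx":0,"ty":0,"tz":-40},{"claw":0,"tx":10,"ty":10,"tz":-80},{"claw":0,"tx":40,"ty":35,"tz":-105,"az":0.05},{"claw":0,"tx":75,"ty":65,"tz":-115,"az":0.1},{"claw":0,"tx":110,"ty":98,"tz":-115,"az":0.15},{"claw":0,"tx":150,"ty":134,"tz":-115,"az":0.21},{"claw":0,"tx":190,"ty":170,"tz":-115,"az":0.21},{"claw":0,"tx":230,"ty":206,"tz":-115,"az":0.21},{"claw":0,"tx":270,"ty":241,"tz":-115,"az":0.21},{"claw":0,"tx":310,"ty":277,"tz":-115,"az":0.21}]'

```text
$.steps[0]: bad value
```

Call:
jog_arm --steps '[{"claw":0,"tx":0,"ty":0,"tz":-40,"ax":0,"ay":0,"az":0},{"claw":0,"tx":10,"ty":10,"tz":-80,"ax":0,"ay":0,"az":0},{"claw":0,"tx":40,"ty":35,"tz":-105,"ax":0,"ay":0,"az":0.05},{"claw":0,"tx":75,"ty":65,"tz":-115,"ax":0,"ay":0,"az":0.1},{"claw":0,"tx":110,"ty":98,"tz":-115,"ax":0,"ay":0,"az":0.15},{"claw":0,"tx":150,"ty":134,"tz":-115,"ax":0,"ay":0,"az":0.21},{"claw":0,"tx":190,"ty":170,"tz":-115,"ax":0,"ay":0,"az":0.21},{"claw":0,"tx":230,"ty":206,"tz":-115,"ax":0,"ay":0,"az":0.21},{"claw":0,"tx":270,"ty":241,"tz":-115,"ax":0,"ay":0,"az":0.21},{"claw":0,"tx":310,"ty":277,"tz":-115,"ax":0,"ay":0,"az":0.21}]'

```text
clock: 1.45
position: [0.4321, 0.1734, 0.3464]
eef_rot: [-2.968, 1.029, -0.0]
wrist_force: [0.3, 0.3, -0.2]
grip_width: 0.0001
finger_force: 0.0
```

Call:
jog_arm --steps '[{"claw":0,"tx":45,"ty":26,"tz":0,"ax":0,"ay":0,"az":0},{"claw":0,"tx":92,"ty":53,"tz":0,"ax":0,"ay":0,"az":0},{"claw":0,"tx":140,"ty":80,"tz":0,"ax":0,"ay":0,"az":0},{"claw":0,"tx":188,"ty":108,"tz":0,"ax":0,"ay":0,"az":0},{"claw":0,"tx":236,"ty":136,"tz":0,"ax":0,"ay":0,"az":0},{"claw":0,"tx":284,"ty":164,"tz":0,"ax":0,"ay":0,"az":0},{"claw":0,"tx":332,"ty":191,"tz":0,"ax":0,"ay":0,"az":0},{"claw":0,"tx":380,"ty":218,"tz":0,"ax":0,"ay":0,"az":0},{"claw":0,"tx":425,"ty":245,"tz":0,"ax":0,"ay":0,"az":0},{"claw":0,"tx":460,"ty":265,"tz":0,"ax":0,"ay":0,"az":0}]'

```text
clock: 2.7
position: [0.6292, -0.3199, 0.3453]
eef_rot: [-2.967, 1.031, 0.002]
wrist_force: [1.2, -0.8, -0.2]
grip_width: 0.0
finger_force: 0.0
```

```bash
python3 - <<'E'
from h import *
w=camera("wrist");s=camera("scene")
cv2.imwrite("pics/w1.png",np.hstack([w["img"],cv2.resize(s["img"][110:250,230:350],(288,336)) if 0 else cv2.copyMakeBorder(cv2.resize(s["img"][110:250,240:340],(274,384),interpolation=2),0,0,0,0,0)])[:,:,::-1])
p=sense();print(p["position"],p["qpos"])
M=P(w);t=lambda X:(M@[*X,1])[:2]/(M@[*X,1])[2]
print("hub",t((.569,-.262,.165)),"tcp",t(p["position"]))
E
```

```text
[ 0.62931357 -0.32124209  0.34312938] [-2.43817645e-01  4.94034464e-01  4.53397811e-01  6.32833285e-05
 -1.53374072e+00  1.14252035e+00]
hub [245.35467295 240.1446219 ] tcp [253.51948288 244.39166285]
```

View pics/w1.png

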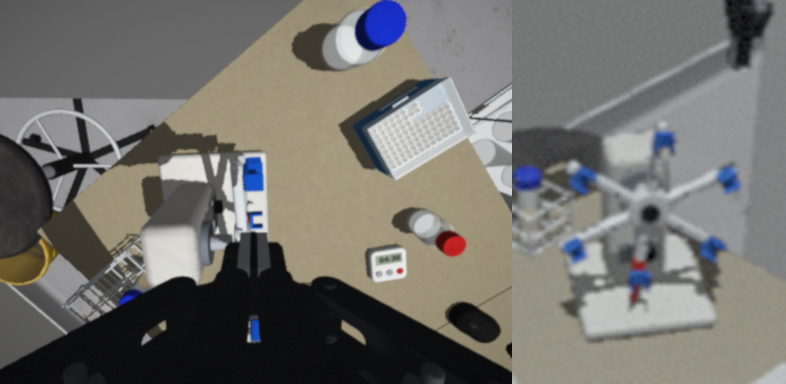

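Call:
jog_arm --steps '[{"claw":0,"tx":0,"ty":0,"tz":35,"ax":0,"ay":0,"az":0},{"claw":0,"tx":0,"ty":0,"tz":75,"ax":0,"ay":0,"az":0},{"claw":0,"tx":0,"ty":0,"tz":110,"ax":0,"ay":0,"az":0},{"claw":0,"tx":0,"ty":0,"tz":130,"ax":0,"ay":0,"az":0},{"claw":0,"tx":0,"ty":0,"tz":140,"ax":0,"ay":0,"az":0},{"claw":0,"tx":0,"ty":0,"tz":149,"ax":0,"ay":0,"az":0},{"claw":0,"tx":0,"ty":0,"tz":158,"ax":0,"ay":0,"az":0},{"claw":0,"tx":0,"ty":0,"tz":167,"ax":0,"ay":0,"az":0},{"claw":0,"tx":0,"ty":0,"tz":176,"ax":0,"ay":0,"az":0},{"claw":0,"tx":0,"ty":0,"tz":182,"ax":0,"ay":0,"az":0}]'

```text
clock: 4.05
position: [0.6289, -0.3178, 0.1636]
eef_rot: [-2.968, 1.03, 0.001]
wrist_force: [0.4, 0.6, 1.2]
grip_width: -0.0002
finger_force: 0.4
```

```bash
python3 - <<'E'
from h import *
s=camera("scene");b=camera("side")
cv2.imwrite("pics/p2.png",np.hstack([cv2.resize(s["img"][140:240,240:340],(400,400),interpolation=2),cv2.resize(b["img"][150:280,150:260],(338,400),interpolation=2)])[:,:,::-1])
p=sense();print(p["position"],p["wrist_force"])
E
```

```text
[ 0.6284496  -0.31762028  0.16319087] [ 0.15836663 -0.11220341 -0.82316434]
```

View pics/p2.png

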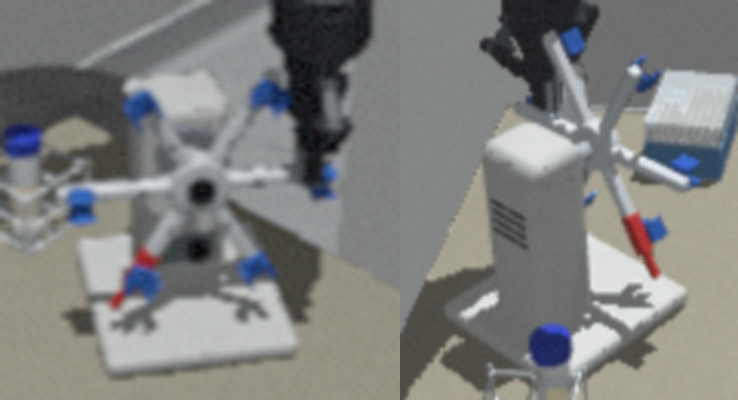

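The wheel now shows its pushed spoke horizontal on the right at crop (290,178), with the pin at lower left (115,305), about 35° past straight down. The method works, so I'll withdraw and enter behind the next spoke.

Call:
jog_arm --steps '[{"claw":0,"tx":6,"ty":0,"tz":-10,"ax":0,"ay":0,"az":0},{"claw":0,"tx":8,"ty":0,"tz":-50,"ax":0,"ay":0,"az":0},{"claw":0,"tx":8,"ty":0,"tz":-100,"ax":0,"ay":0,"az":0},{"claw":0,"tx":8,"ty":0,"tz":-145,"ax":0,"ay":0,"az":0},{"claw":0,"tx":-15,"ty":0,"tz":-150,"ax":0,"ay":0,"az":0},{"claw":0,"tx":-40,"ty":0,"tz":-150,"ax":0,"ay":0,"az":0},{"claw":0,"tx":-56,"ty":0,"tz":-150,"ax":0,"ay":0,"az":0},{"claw":0,"tx":-56,"ty":0,"tz":-140,"ax":0,"ay":0,"az":0},{"claw":0,"tx":-56,"ty":0,"tz":-110,"ax":0,"ay":0,"az":0},{"claw":0,"tx":-56,"ty":0,"tz":-90,"ax":0,"ay":0,"az":0}]'

```text
clock: 5.4
position: [0.5851, -0.2834, 0.2524]
eef_rot: [-2.968, 1.03, 0.002]
wrist_force: [-1.1, 0.6, 0.2]
grip_width: 0.0
finger_force: 0.0
```

Call:
jog_arm --steps '[{"claw":0,"tx":10,"ty":0,"tz":9,"ax":0,"ay":0,"az":0},{"claw":0,"tx":21,"ty":0,"tz":18,"ax":0,"ay":0,"az":0},{"claw":0,"tx":32,"ty":0,"tz":29,"ax":0,"ay":0,"az":0},{"claw":0,"tx":38,"ty":0,"tz":37,"ax":0,"ay":0,"az":0},{"claw":0,"tx":43,"ty":0,"tz":46,"ax":0,"ay":0,"az":0},{"claw":0,"tx":48,"ty":0,"tz":56,"ax":0,"ay":0,"az":0},{"claw":0,"tx":52,"ty":0,"tz":67,"ax":0,"ay":0,"az":0},{"claw":0,"tx":54,"ty":0,"tz":77,"ax":0,"ay":0,"az":0},{"claw":0,"tx":56,"ty":0,"tz":84,"ax":0,"ay":0,"az":0},{"claw":0,"tx":57,"ty":0,"tz":88,"ax":0,"ay":0,"az":0}]'

```text
clock: 6.65
position: [0.6294, -0.3183, 0.1656]
eef_rot: [-2.968, 1.03, 0.002]
wrist_force: [-0.3, -0.4, 0.8]
grip_width: 0.0002
finger_force: 0.3
```

```bash
python3 - <<'E'
from h import *
s=camera("scene");b=camera("side")
cv2.imwrite("pics/p3.png",np.hstack([cv2.resize(s["img"][140:240,240:340],(400,400),interpolation=2),cv2.resize(b["img"][150:280,150:260],(338,400),interpolation=2)])[:,:,::-1])
p=sense();print(p["position"],p["wrist_force"])
E
```

```text
[ 0.62949023 -0.31832249  0.16565512] [0.7182613  0.50690537 0.0947727 ]
```

View pics/p3.png

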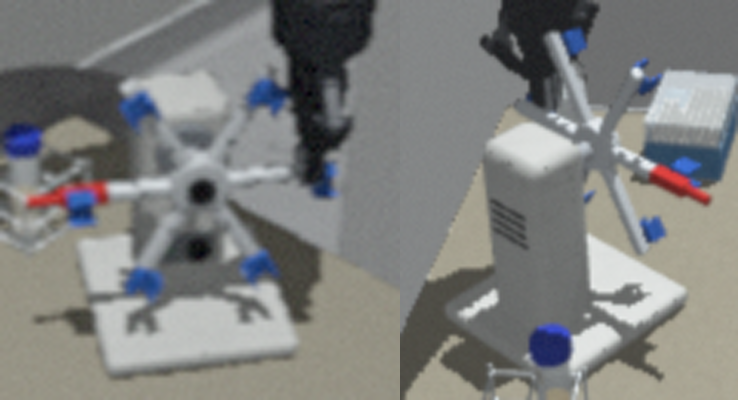

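The red pin now points left, at crop (30,202), so the wheel has turned another 60°. I'll repeat the same cycle.

Call:
jog_arm --steps '[{"claw":0,"tx":6,"ty":0,"tz":-10,"ax":0,"ay":0,"az":0},{"claw":0,"tx":8,"ty":0,"tz":-50,"ax":0,"ay":0,"az":0},{"claw":0,"tx":8,"ty":0,"tz":-100,"ax":0,"ay":0,"az":0},{"claw":0,"tx":8,"ty":0,"tz":-145,"ax":0,"ay":0,"az":0},{"claw":0,"tx":-15,"ty":0,"tz":-150,"ax":0,"ay":0,"az":0},{"claw":0,"tx":-40,"ty":0,"tz":-150,"ax":0,"ay":0,"az":0},{"claw":0,"tx":-57,"ty":0,"tz":-150,"ax":0,"ay":0,"az":0},{"claw":0,"tx":-57,"ty":0,"tz":-140,"ax":0,"ay":0,"az":0},{"claw":0,"tx":-57,"ty":0,"tz":-110,"ax":0,"ay":0,"az":0},{"claw":0,"tx":-57,"ty":0,"tz":-88,"ax":0,"ay":0,"az":0}]'

```text
clock: 8.0
position: [0.5852, -0.2834, 0.2528]
eef_rot: [-2.968, 1.03, 0.001]
wrist_force: [0.9, 0.5, 0.2]
grip_width: 0.0
finger_force: 0.0
```

Call:
jog_arm --steps '[{"claw":0,"tx":10,"ty":0,"tz":9,"ax":0,"ay":0,"az":0},{"claw":0,"tx":21,"ty":0,"tz":18,"ax":0,"ay":0,"az":0},{"claw":0,"tx":32,"ty":0,"tz":29,"ax":0,"ay":0,"az":0},{"claw":0,"tx":38,"ty":0,"tz":37,"ax":0,"ay":0,"az":0},{"claw":0,"tx":43,"ty":0,"tz":46,"ax":0,"ay":0,"az":0},{"claw":0,"tx":48,"ty":0,"tz":56,"ax":0,"ay":0,"az":0},{"claw":0,"tx":52,"ty":0,"tz":67,"ax":0,"ay":0,"az":0},{"claw":0,"tx":54,"ty":0,"tz":77,"ax":0,"ay":0,"az":0},{"claw":0,"tx":56,"ty":0,"tz":84,"ax":0,"ay":0,"az":0},{"claw":0,"tx":57,"ty":0,"tz":88,"ax":0,"ay":0,"az":0}]'

```text
clock: 9.25
position: [0.6294, -0.3183, 0.1656]
eef_rot: [-2.968, 1.03, 0.002]
wrist_force: [-1.0, -0.4, 1.3]
grip_width: -0.0001
finger_force: 0.3
```

Call:
jog_arm --steps '[{"claw":0,"tx":6,"ty":0,"tz":-10,"ax":0,"ay":0,"az":0},{"claw":0,"tx":8,"ty":0,"tz":-50,"ax":0,"ay":0,"az":0},{"claw":0,"tx":8,"ty":0,"tz":-100,"ax":0,"ay":0,"az":0},{"claw":0,"tx":8,"ty":0,"tz":-145,"ax":0,"ay":0,"az":0},{"claw":0,"tx":-15,"ty":0,"tz":-150,"ax":0,"ay":0,"az":0},{"claw":0,"tx":-40,"ty":0,"tz":-150,"ax":0,"ay":0,"az":0},{"claw":0,"tx":-57,"ty":0,"tz":-150,"ax":0,"ay":0,"az":0},{"claw":0,"tx":-57,"ty":0,"tz":-140,"ax":0,"ay":0,"az":0},{"claw":0,"tx":-57,"ty":0,"tz":-110,"ax":0,"ay":0,"az":0},{"claw":0,"tx":-57,"ty":0,"tz":-88,"ax":0,"ay":0,"az":0}]'

```text
clock: 10.5
position: [0.5852, -0.2834, 0.2528]
eef_rot: [-2.968, 1.03, 0.001]
wrist_force: [-0.4, 0.4, -0.0]
grip_width: 0.0002
finger_force: 0.0
```

Call:
jog_arm --steps '[{"claw":0,"tx":6,"ty":0,"tz":6,"ax":0,"ay":0,"az":0},{"claw":0,"tx":12,"ty":0,"tz":11,"ax":0,"ay":0,"az":0},{"claw":0,"tx":17,"ty":0,"tz":15,"ax":0,"ay":0,"az":0},{"claw":0,"tx":22,"ty":0,"tz":19,"ax":0,"ay":0,"az":0},{"claw":0,"tx":26,"ty":0,"tz":23,"ax":0,"ay":0,"az":0},{"claw":0,"tx":30,"ty":0,"tz":27,"ax":0,"ay":0,"az":0},{"claw":0,"tx":33,"ty":0,"tz":30,"ax":0,"ay":0,"az":0},{"claw":0,"tx":35,"ty":0,"tz":33,"ax":0,"ay":0,"az":0},{"claw":0,"tx":36,"ty":0,"tz":34,"ax":0,"ay":0,"az":0},{"claw":0,"tx":36,"ty":0,"tz":34,"ax":0,"ay":0,"az":0}]'

```text
clock: 11.75
position: [0.6132, -0.3054, 0.2202]
eef_rot: [-2.968, 1.03, 0.0]
wrist_force: [0.1, -0.6, 0.3]
grip_width: 0.0003
finger_force: 0.0
```

```bash
cat > meas.py <<'E'
from h import *
import sys
s=camera("scene");b=camera("side")
cv2.imwrite(sys.argv[1],np.hstack([cv2.resize(s["img"][140:240,240:340],(400,400),interpolation=2),cv2.resize(b["img"][130:260,150:260],(338,400),interpolation=2)])[:,:,::-1])
L=[]
for c,o in((s,(240,130,350,240)),(b,(160,120,270,260))):
    im=c["img"].astype(int);m=(im[...,0]>1.6*im[...,1]+15)&(im[...,0]>1.6*im[...,2]+15)
    k=np.zeros_like(m);k[o[1]:o[3],o[0]:o[2]]=1;v,u=np.where(m&k);pt=np.c_[u,v].astype(np.float32);print(len(pt),pt.mean(0))
    d=cv2.fitLine(pt,cv2.DIST_L2,0,.01,.01).ravel()
    # plane through image line
    dd=d[:2];l=np.cross([*d[2:],1],[*(d[2:]+dd),1]); L.append((P(c).T@l)[:3])
d=np.cross(*L);d/=np.linalg.norm(d);d*=np.sign(d[2])
print("dir",d,"lean -y deg",np.degrees(np.arctan2(d@[.786,-.618,0],d[2])),"x lean",np.degrees(d@[.618,.786,0]))
p=sense();print(p["position"],p["wrist_force"],p["clock"])
E
python3 meas.py pics/p4.png
```

```text
30 [285.13333 154.16667]
89 [215.2809  166.86517]
dir [-0.10363091  0.07916232  0.99146052] lean -y deg -7.491363173392232 x lean -0.10441111273772934
[ 0.61315991 -0.3053564   0.22032694] [0.41759932 0.20983553 0.72585643] 11.85
```

View pics/p4.png

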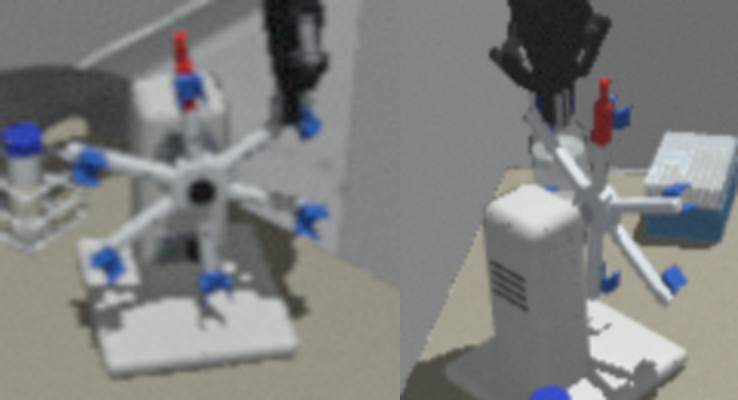

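The pin is nearly up: the tip is at scene crop (180,33) and side crop (604,80), leaning a little left. I'll check the lean again by triangulating pin tip against hub.

```bash
python3 - <<'E'
from h import *
A=P(camera("scene"));B=P(camera("side"))
H=tri(A,B,(290.3,187.5),(214.9,195.5))
T=tri(A,B,(285.,148.),(216.4,155.5)); d=T-H;print(H,T,d,np.degrees(np.arctan2(d@[.786,-.618,0],d[2])))
# image-only in scene: hub at known pos, project pins at several angles
H0=np.array([.569,-.262,.165])
for a in(-10,-7,-5,-3,0,3,7):
    r=np.radians(a);u=np.array([.786,-.618,0])*np.sin(r)+np.array([0,0,1])*np.cos(r)
    f=lambda M,X:(M@[*X,1])[:2]/(M@[*X,1])[2]
    o=[]
    for M in(A,B):
        v=f(M,H0+.135*u)-f(M,H0+.03*u); o.append(np.degrees(np.arctan2(v[0],-v[1])))
    print(a,o)
E
```

```text
[ 0.56634315 -0.26581791  0.16329799] [ 0.55480443 -0.24940657  0.29867037] [-0.01153872  0.01641134  0.13537238] -8.077308571685325
-10 [np.float64(-10.661448397222674), np.float64(5.171144987311396)]
-7 [np.float64(-6.942356461098814), np.float64(2.5076187650366633)]
-5 [np.float64(-4.478581328074857), np.float64(0.8142283511612978)]
-3 [np.float64(-2.0307975793160447), np.float64(-0.8187769501424387)]
0 [np.float64(1.6048692334546677), np.float64(-3.164692404544148)]
3 [np.float64(5.189916121621462), np.float64(-5.398671009731852)]
7 [np.float64(9.8790423393811), np.float64(-8.225339848220695)]
```

Call:
jog_arm --steps '[{"claw":0,"tx":1,"ty":0,"tz":1,"ax":0,"ay":0,"az":0},{"claw":0,"tx":2,"ty":0,"tz":3,"ax":0,"ay":0,"az":0},{"claw":0,"tx":3,"ty":0,"tz":4,"ax":0,"ay":0,"az":0},{"claw":0,"tx":4,"ty":0,"tz":6,"ax":0,"ay":0,"az":0},{"claw":0,"tx":5,"ty":0,"tz":8,"ax":0,"ay":0,"az":0},{"claw":0,"tx":6,"ty":0,"tz":9,"ax":0,"ay":0,"az":0},{"claw":0,"tx":6,"ty":0,"tz":10,"ax":0,"ay":0,"az":0},{"claw":0,"tx":6,"ty":0,"tz":10,"ax":0,"ay":0,"az":0},{"claw":0,"tx":6,"ty":0,"tz":10,"ax":0,"ay":0,"az":0},{"claw":0,"tx":6,"ty":0,"tz":10,"ax":0,"ay":0,"az":0}]'

```text
clock: 13.2
position: [0.6178, -0.3091, 0.2102]
eef_rot: [-2.968, 1.03, 0.0]
wrist_force: [0.5, 0.1, 0.2]
grip_width: -0.0
finger_force: 0.0
```

Call:
jog_arm --steps '[{"claw":0,"tx":0,"ty":0,"tz":-5,"ax":0,"ay":0,"az":0},{"claw":0,"tx":0,"ty":0,"tz":-25,"ax":0,"ay":0,"az":0},{"claw":0,"tx":0,"ty":0,"tz":-60,"ax":0,"ay":0,"az":0},{"claw":0,"tx":0,"ty":0,"tz":-100,"ax":0,"ay":0,"az":0},{"claw":0,"tx":5,"ty":0,"tz":-130,"ax":0,"ay":0,"az":0},{"claw":0,"tx":20,"ty":0,"tz":-140,"ax":0,"ay":0,"az":0},{"claw":0,"tx":40,"ty":0,"tz":-140,"ax":0,"ay":0,"az":0},{"claw":0,"tx":50,"ty":0,"tz":-140,"ax":0,"ay":0,"az":0},{"claw":0,"tx":50,"ty":0,"tz":-140,"ax":0,"ay":0,"az":0},{"claw":0,"tx":50,"ty":0,"tz":-140,"ax":0,"ay":0,"az":0}]'

```text
clock: 14.45
position: [0.6569, -0.3399, 0.3504]
eef_rot: [2.968, -1.029, -0.001]
wrist_force: [-0.7, -0.2, 0.2]
grip_width: 0.0
finger_force: 0.0
```

```bash
python3 meas.py pics/p5.png
```

```text
30 [289.73334 152.8    ]
90 [212.06667 165.62222]
dir [-0.02125314  0.00567824  0.999758  ] lean -y deg -1.1583062989901118 x lean -0.4968316683563289
[ 0.65687532 -0.33977824  0.35081242] [ 1.41730207 -0.5689288   0.92733461] 14.55
```

View pics/p5.png

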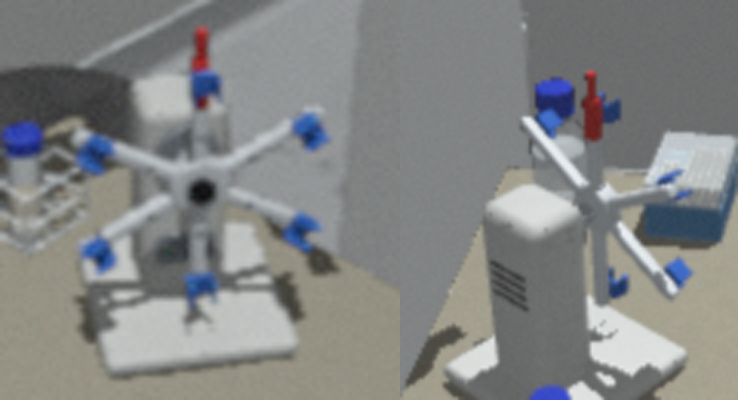

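The pin is upright to within about 1°: the tip is at scene crop (202,30), directly above the hub at (202,190). The fingers are clear, so I'm handing in.

```bash
python3 -c "
from station import *
print(hand_in())"
```

```text
the job is handed in; nothing more can be done
None
```

The red pin points straight up, about 1° off by my camera measurement (7° allowed). In the last pictures the stand had not visibly moved and the fingers were clear. The job is handed in at about 15 s of the 61 s limit, and no verdict came back.

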